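Open a titration bay's guard gate and hold it wide

TASK

Open the white guard gate on the front of the titration bay: squeeze together the two ears of the catch farther from the hinge, so the gate springs out onto its safety catch, then squeeze the two ears of the catch nearer the hinge so it springs ajar. Then take the upright post handle, swing the gate past its detent and hold it wide open, almost square to the bay's front, so that a colleague can lift the beaker out; the gate is sprung, so finish while still holding it there with the gripper. Leave the beaker, the bottle and the jar where they stand.

Things in the scene. Friction and masses are not known exactly. Their poses are not given: they have to be found in the camera images.
- bay: White titration stand fixed to the bench, base 210 x 290 x 40 mm, gated front facing its -x (to the robot). Origin on the bench, 105 mm behind the base's front, on its centre line; x to the rear, y to the hinge side (robot's left), z up. A lintel behind the gate (bay x -0.105 to -0.065, top at 118 mm) carries two catches. Electrode holder and rod (bay x 0.0 to 0.085, y 0) rise to 220 mm.
- gate_hinge (a point): Point on the gate's vertical hinge axis, 118 mm above the bench, at the left front corner of the bay (bay x -0.120, y +0.125). Axes are the bay's.
- gate (a joint): Gate angle, rad: 0 closed, grows as it swings towards the robot and round to the left (clockwise from above), stop 1.55. A 0.35 N m/rad spring pulls it to 0.45 from both sides. The far catch locks it at 0.01; that squeezed, it springs to 0.15 onto the near catch; that squeezed, to 0.45. A detent resists from 0.65 to 1.0 (3 to 4 N at the post). Let go beyond, it falls back to 1.0. Wide open: 1.2 and more, best 1.35.
- gate_post (a point): Centre of the top of the post handle on the gate's outer face; moves with the gate. Vertical steel bar, diameter 14 mm, top 165 mm above the bench, stubs to the gate at 105 and 62 mm. Its axis is 140 mm along the gate from the hinge axis, 45 mm in front of the gate's mid-plane. Axes turn with the gate (the bay's at angle 0): -y runs from the hinge along the gate, -x out of its outer face.
- gate_top (a point): Middle of the top edge of the gate, 118 mm above the bench, 127 mm from the hinge axis; moves with the gate. The gate is a white panel 8 mm thick, 14 to 240 mm from the hinge axis, 20 to 118 mm above the bench, with small grey shoulders on its top edge up to 130 mm.
- catch1 (a point): Point midway between the ears of the first catch, 147 mm above the bench (pinch height), 195 mm from the hinge axis, 35 mm behind the gate's mid-plane; axes as the bay's. The ears' outer faces are 48 mm apart along y at rest, 28 mm fully squeezed; beside them is free down to the lintel (118 mm). A spring block (top 134 mm) stands between. Pinch along y with 15 N or more. Squeeze it first.
- catch2 (a point): Point midway between the ears of the second (safety) catch, 147 mm above the bench (pinch height), 90 mm from the hinge axis, 35 mm behind the gate's mid-plane; axes as the bay's. The ears' outer faces are 48 mm apart along y at rest, 28 mm fully squeezed; beside them is free down to the lintel (118 mm). A spring block (top 134 mm) stands between. Pinch along y with 15 N or more. Squeeze it second.
- catch1_far (a joint): Upright black ear of catch 1 on the side away from the hinge: 24 mm long (bay x), 7 mm thick (bay y), top at 160 mm. Value in m: 0 at rest, 0.010 squeezed fully in towards the other ear; its tooth lets go of the gate from about 0.005. Spring: 1.4 N at rest to 5 N fully in; let go, it springs back.
- catch1_near (a joint): Upright black ear of catch 1 on the side towards the hinge: 24 mm long (bay x), 7 mm thick (bay y), top at 160 mm. Value in m: 0 at rest, 0.010 squeezed fully in towards the other ear; its tooth lets go of the gate from about 0.005. Spring: 1.4 N at rest to 5 N fully in; let go, it springs back.
- catch2_far (a joint): Upright black ear of catch 2 on the side away from the hinge: 24 mm long (bay x), 7 mm thick (bay y), top at 160 mm. Value in m: 0 at rest, 0.010 squeezed fully in towards the other ear; its tooth lets go of the gate from about 0.005. Spring: 1.4 N at rest to 5 N fully in; let go, it springs back.
- catch2_near (a joint): Upright black ear of catch 2 on the side towards the hinge: 24 mm long (bay x), 7 mm thick (bay y), top at 160 mm. Value in m: 0 at rest, 0.010 squeezed fully in towards the other ear; its tooth lets go of the gate from about 0.005. Spring: 1.4 N at rest to 5 N fully in; let go, it springs back.
- beaker: Glass beaker, 64 mm wide, 70 mm high, standing in the bay on the stirrer plate around the electrode's foot. Origin: centre of its underside. Not to be disturbed.
- bottle: Amber reagent bottle, 84 mm wide, 190 mm high, on the bench beside the bay (either side). Origin: centre of its underside. Not to be disturbed.
- jar: White plastic sample jar, 70 mm wide, 90 mm high, on the bench on the bay's other side. Origin: centre of its underside. Not to be disturbed.

How it is judged:
On the way, in this order (a step that is already met when the one before it is completed fails the run):
1. the far catch is squeezed while the near one is left alone (value of joint each of catch1_far, catch1_near above 0.004 m and value of joint each of catch2_far, catch2_near below 0.003 m), for 0.05 s.
2. the gate rests on the near catch and that is squeezed (value of joint each of catch2_far, catch2_near above 0.004 m and value of joint gate above 0.08 rad), for 0.05 s.
3. the gate is past its detent (value of joint gate above 1.08 rad), for 0.1 s.
At the end, for the whole second after the job is handed in: The gate stands wide open, more than 1.2 rad (69 degrees) from closed, at rest (below 0.15 rad/s), with the fingers holding it there (more than 0.5 N on the gate) and nothing else leaning on it; beaker, bottle and jar are within 20 mm of where they stood (value of joint gate between 1.2 and 1.6 rad and velocity of joint gate between -0.15 and 0.15 rad/s and contact force between the fingers and gate above 0.5 N and contact force between gate and beaker below 0.1 N and contact force between gate and bottle below 0.1 N and contact force between gate and jar below 0.1 N and distance of each of beaker, bottle, jar from where it was at the start of the episode below 0.02 m); the arm keeps its last pose, push and grip.
It fails at once if the beaker is tipped or shoved (angle between beaker's own z axis and vertical above 0.35 rad or distance of beaker from where it was at the start of the episode above 0.03 m).
It fails at once if the bottle is tipped or shoved (angle between bottle's own z axis and vertical above 0.35 rad or distance of bottle from where it was at the start of the episode above 0.03 m).
It fails at once if the jar is tipped or shoved (angle between jar's own z axis and vertical above 0.35 rad or distance of jar from where it was at the start of the episode above 0.03 m).
It also fails if it takes over 59 s, if anything falls off the work surface, if the arm or the gripper's body presses on something with over 40 N, if the wrist force passes 120 N, or if a joint passes its speed limit or range.

ROBOT

A 6-joint arm with a two-finger parallel gripper is mounted at the origin on the work surface. World frame = base frame: x ahead of the robot, y to its left, z up, the work surface at z = 0. Lengths are in m, angles in rad, forces in N, time in s.
With the tool pointing down it reaches from about 0.3 to 0.775 m from the base axis. Payload 14.6 kg.
Tool frame: the origin (TCP) lies at the very end of the fingers, on their centre line; the grasp point (between the pads) lies 19 mm behind it; z points along the fingers, y is the line along which they close (so a half turn about z gives the same grasp; the last joint's range is limited). The gripper opens to 94 mm and grips with 3 to 60 N. Pads are 16 mm wide; open, the fingers measure 119 mm over their backs; the gripper's body (75 mm by 177 mm) begins 78 mm behind the grasp point.
Start: joints at [-1.386, 0.3, 1.521, -0, 1.321, -0.067], TCP at [0.137, -0.533, 0.205] pointing down, gripper open.
Joint ranges: [-3.03, 3.03], [-0.79, 2.21], [0.23, 2.52], [-1.04, 4.18], [0, 3.07], [-2.55, 2.55]. Speed limits (rad/s): [2.22, 2.22, 2.57, 3.14, 3.14, 3.14].

INTERFACE

Orientations are given as [roll, pitch, yaw] about the fixed x, y, z axes, in that order (R = Rz(yaw) Ry(pitch) Rx(roll)).
In Python, from station import ctrl gives the robot as it stands. The module is installed in compiled form; this text tells all that it offers.
- The arm moves only by the tool play_rows, never from a script. Its argument "commands" is a list of rows, each a list of 7 numbers: the shift along the tool's x, y, z in m, then the turn, a rotation vector about the tool's x, y, z in degrees, then the closure, from -1 (fully open) to 1 (shut). A call has 1 to 20 rows; each row shifts and turns the commanded pose from where the row before left it, along the tool's axes as they then stand; what a row does not reach is not made up. A row lasts 1/12 s, in which the tool goes at most 41.7 mm and 7.16 degrees, less where a joint would pass 70% of its speed; a pose out of reach is approached as far as the arm can. A call is refused whole if a number of a shift passes 0.0417 or a number of a turn 7.16, either way. A call with a gripper value outside its range is refused whole. The fingers move at their own pace and stop on an object; "force" is the grip in N (left out, the last holds). Time passes only in rows, so rows that do not move let the fingers close. It gives the time, the measured TCP pose, the force, the opening and the grip force at its end, in the units of the state.
- ctrl.get_obs(): the state, without advancing time (a new reading comes with each control period).
- ctrl.camera(name): name is "side" or "top"; returns the picture (384x512x3 uint8, blue, green, red); there is no depth.
- ctrl.camera_model(name): a dict with "fx", "fy", "cx", "cy" (pixels), "distortion" ([k1, k2, p1, p2, k3] as OpenCV has them; the pictures are not rectified), "rvec" (rotation vector, rad) and "tvec" (3), from world to camera coordinates, as OpenCV has them. Camera axes: x right, y down, z forward; pixel columns grow to the right and rows downward; lengths in m; the calibration is good to about 2 mm. A picture is of the moment at which its call begins. camera_model takes no time and is no camera call.
- ctrl.hand_in(): hands the job in; it is judged then, once.
The state is a dict: "time_s": time; "qpos": joint angles; "joint_vel": joint speeds; "tau": joint torques, N m; "ee_pos": TCP position; "eef_rot": TCP orientation; "force": force on the tool from outside, world axes, zero at the start; "moment": the same for the moment, N m; "grip_width": finger opening in m; "grip_force": force on a finger pad.
Only numpy, scipy, OpenCV 4.12 (cv2) and the standard library are available. Lean on these libraries where they do the work, as an engineer would, in place of code of your own. Each camera call takes 0.05 s, during which the arm holds its last target. There are 200 camera calls.

## Working session

There is one attempt and no reset: what is moved stays moved. The work goes in short steps, Python scripts to look and compute and a tool call to move; the robot and the scene stay as the last step left them, time stands still between calls to the robot, and variables do not carry over. Pictures are saved under pics/ and viewed, at most 10 in all, crops included, and the job is handed in when it is done.

Besides the shell and the picture viewer there is one more tool, called after ">>>" by a JSON object that holds its "api" and its "payload", one argument or row to a line. play_rows: Moves the arm, as the interface text tells. Its arguments: {"type":"object","properties":{"commands":{"type":"array","items":{"type":"array","items":{"type":"number"}}},"force":{"type":"number"}},"required":["commands"]}

```bash
mkdir -p pics
cat > h.py <<'E'
import numpy as np, cv2
from station import ctrl
def cam(n):
    m=ctrl.camera_model(n); K=np.array([[m['fx'],0,m['cx']],[0,m['fy'],m['cy']],[0,0,1.]])
    return K,np.array(m['distortion']),np.array(m['rvec'],float),np.array(m['tvec'],float)
def ray(n,uv):
    K,d,r,t=cam(n); R=cv2.Rodrigues(r)[0]
    p=cv2.undistortPoints(np.array([[uv]],float),K,d)[0,0]
    return -R.T@t.ravel(), R.T@np.array([p[0],p[1],1.])
def onz(n,uv,z):
    o,v=ray(n,uv); return o+v*(z-o[2])/v[2]
def proj(n,P):
    K,d,r,t=cam(n); return cv2.projectPoints(np.array(P,float).reshape(-1,3),r,t,K,d)[0].reshape(-1,2)
def snap(n,f):
    im=ctrl.camera(n); cv2.imwrite('pics/'+f,im); return im
E
python3 - <<'E'
from h import *
a=snap('top','t0.png');b=snap('side','s0.png')
print(ctrl.get_obs())
for n in('top','side'): print(n,ray(n,(256,192)))
E
```

```text
{'time_s': 0.1, 'qpos': array([-1.38557639e+00,  3.00412284e-01,  1.52149493e+00, -2.27031206e-06,
        1.32068799e+00, -6.66120149e-02]), 'joint_vel': array([ 2.55275335e-04, -2.53572723e-03, -9.81623957e-04, -2.00257932e-04,
        1.11249270e-05,  1.55556578e-03]), 'tau': array([ 1.04960527e-03, -5.32643902e+01, -3.53282189e+01,  7.09350617e-02,
        2.35048105e-02, -6.91893024e-05]), 'ee_pos': array([ 0.13699726, -0.53243473,  0.20495503]), 'eef_rot': array([-3.14059218e+00, -6.45382664e-05,  2.51832486e-01]), 'force': array([ 0.91397651, -0.71913733,  0.02455056]), 'moment': array([ 0.00144923,  0.00787104, -0.00893586]), 'grip_force': 0.0, 'grip_width': 0.0941364885567472}
top (array([0.46707863, 0.01470724, 1.29918134]), array([ 0.14918438,  0.01516535, -0.98883821]))
side (array([0.17760991, 1.00832857, 1.01929817]), array([ 0.30299258, -0.70773639, -0.63872431]))
```

View pics/t0.png

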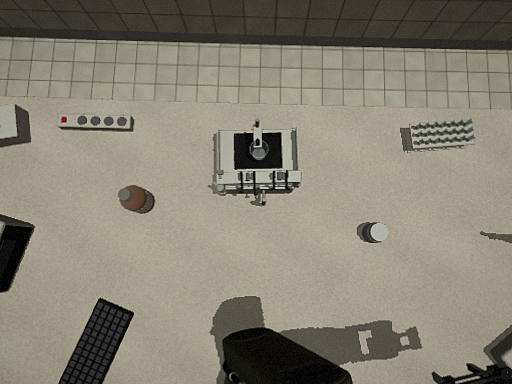

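View pics/s0.png

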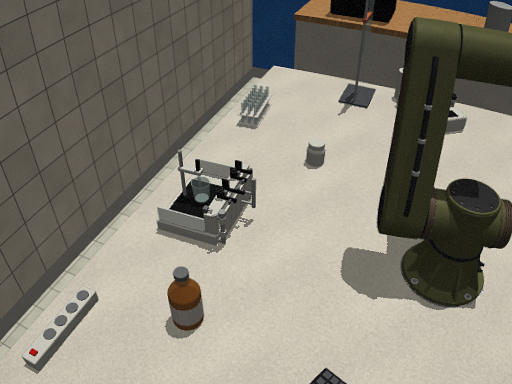

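The top view shows the bay at about (258,160), with the gate towards the robot, the bottle at (136,200) and the jar at (375,232). I'll enlarge the bay in both views.

Run:
```python
from h import *
a=cv2.imread('pics/t0.png')[110:220,200:315]; b=cv2.imread('pics/s0.png')[140:250,150:265]
for i,n in((a,'ta'),(b,'sa')): cv2.imwrite('pics/%s.png'%n,cv2.resize(np.clip(i*1.3,0,255).astype('uint8'),None,fx=5,fy=5,interpolation=cv2.INTER_CUBIC))
```

```text
(no output)
```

View pics/ta.png

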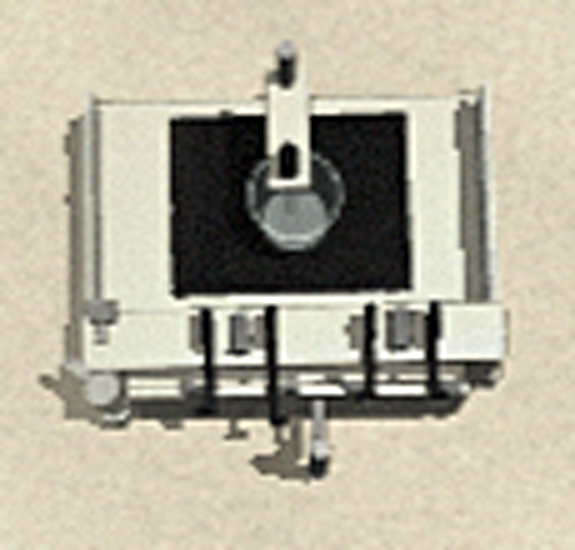

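View pics/sa.png

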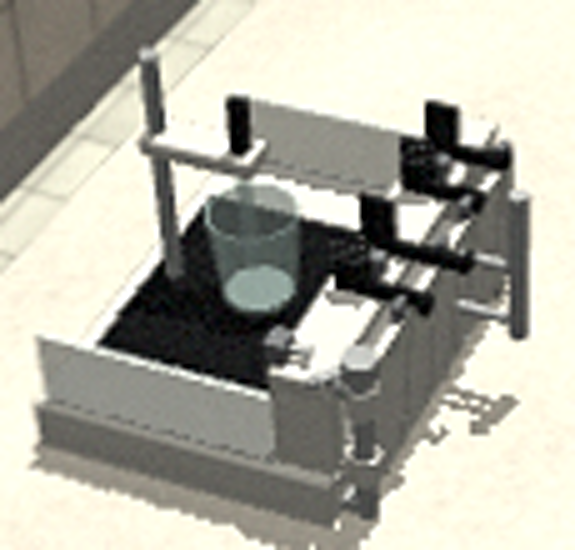

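The enlarged top view shows four ear lines at crop x of about 208 and 271 (catch 2) and 371 and 434 (catch 1). The hinge cap is at (103,388) and the post is at about (318,465). The side view has the post top at crop (520,197) and the near ear tops at (442,105) and (380,200).

Run:
```python
from h import *
from scipy.optimize import least_squares
T=lambda x,y:((x+.5)/5-.5+200,(y+.5)/5-.5+110)
S=lambda x,y:((x+.5)/5-.5+150,(y+.5)/5-.5+140)
def tri(a,b):
    (o,v),(p,w)=ray('top',a),ray('side',b)
    k=np.linalg.lstsq(np.c_[v,-w],p-o,rcond=None)[0]; A=o+v*k[0];B=p+w*k[1]
    return (A+B)/2,np.linalg.norm(A-B)
print('nadir',proj('top',[[.467,.0147,0]]))
print('post',tri(T(318,447),S(520,195)),onz('side',S(520,195),.165),onz('top',T(318,447),.165))
print('hinge',tri(T(103,385),S(362,355)))
for x in(208,271,371,434): print('ear',onz('top',T(x,310),.16), onz('top',T(x,330),.16))
for n,c in(('base rl',(97,100)),('rr',(485,95))): print(n,onz('top',T(*c),.04))
print('lintel',[onz('top',T(*c),.118).round(4) for c in((85,367),(503,358),(505,305),(478,305))])
# bottle, jar
for n,uv,z in(('bottle',(126,195),.19),('jar',(377,231),.09)): print(n,onz('top',uv,z))
# dark profile along row strip at ears, subpixel
g=cv2.cvtColor(cv2.imread('pics/t0.png'),cv2.COLOR_BGR2GRAY).astype(float)
for r in range(170,196): print(r,g[r,236:292].astype(int).tolist() if r in(173,176,180,185,190) else '') if r in(173,176,180,185,190) else 0
```

```text
nadir [[260.11968495 247.21042902]]
post (array([0.61514506, 0.00856287, 0.16717511]), np.float64(0.002400702519929996)) [0.61505053 0.00581477 0.165     ] [0.616584   0.00891966 0.165     ]
hinge (array([0.65522954, 0.14788665, 0.13647861]), np.float64(0.003951636798005534))
ear [0.70340658 0.08110726 0.16      ] [0.69044134 0.08067037 0.16      ]
ear [0.70446176 0.04099867 0.16      ] [0.69149171 0.04062874 0.16      ]
ear [ 0.70613295 -0.02270191  0.16      ] [ 0.69315622 -0.02296541  0.16      ]
ear [ 0.70718329 -0.06284946  0.16      ] [ 0.69420295 -0.06304584  0.16      ]
base rl [0.87950311 0.17267749 0.04      ]
rr [ 0.89072207 -0.10520079  0.04      ]
lintel [array([0.6718, 0.163 , 0.118 ]), array([ 0.685 , -0.1116,  0.118 ]), array([ 0.7206, -0.1126,  0.118 ]), array([ 0.7202, -0.0947,  0.118 ])]
bottle [0.61483954 0.4289536  0.19      ]
jar [ 0.52976504 -0.36944145  0.09      ]
173 [183, 156, 82, 86, 34, 0, 102, 194, 187, 150, 55, 73, 84, 137, 162, 83, 71, 0, 22, 122, 190, 179, 177, 178, 177, 179, 179, 175, 179, 178, 177, 176, 181, 162, 75, 83, 73, 0, 34, 133, 172, 65, 46,
[... 367 characters left out ...]
 17, 73, 168, 199, 172, 54, 3, 116, 198, 180, 178, 175, 176, 177, 183, 179, 177, 181, 180, 179, 181, 183, 196, 179, 76, 0, 44, 140, 197, 172, 117, 150, 154, 169, 196, 202, 171, 23, 0, 112, 200, 185, 182, 183]
185 [90, 98, 101, 107, 89, 13, 24, 73, 106, 104, 102, 100, 89, 91, 106, 118, 100, 61, 4, 55, 110, 102, 94, 142, 201, 192, 193, 192, 166, 88, 89, 85, 133, 197, 195, 200, 165, 24, 47, 135, 191, 148, 76, 119, 182, 173, 172, 172, 163, 95, 2, 72, 154, 176, 161, 98]
190 [49, 49, 51, 52, 41, 28, 21, 37, 49, 40, 42, 46, 45, 45, 45, 39, 43, 33, 16, 31, 54, 52, 52, 49, 51, 42, 72, 136, 112, 40, 49, 47, 49, 45, 47, 30, 43, 61, 57, 51, 52, 39, 45, 51, 44, 45, 41, 39, 42, 49, 54, 56, 58, 55, 43, 35]
```

The positions agree across features. Bay origin is about (0.782, 0.030) with yaw 0.045, catch 1 at (0.700, -0.0435), catch 2 at (0.695, 0.061), the post at (0.616, 0.0075) and the hinge at (0.656, 0.149). The spacings match the given sizes to within 2 mm.

>>> {"api": "play_rows", "payload": {
  "commands": [
    [0,0,0,0,0,5.92,-1],
    [0,0,0,0,0,5.92,-1],
    [0.031,-0.0247,0,0,0,0,-1],
    [0.031,-0.0247,0,0,0,0,-1],
    [0.031,-0.0247,0,0,0,0,-1],
    [0.031,-0.0247,0,0,0,0,-1],
    [0.031,-0.0247,0,0,0,0,-1],
    [0.031,-0.0247,0,0,0,0,-1],
    [0.031,-0.0247,0,0,0,0,-1],
    [0.031,-0.0247,0,0,0,0,-1],
    [0.031,-0.0247,0,0,0,0,-1],
    [0.031,-0.0247,0,0,0,0,-1],
    [0.031,-0.0247,0,0,0,0,-1],
    [0.031,-0.0247,0,0,0,0,-1],
    [0.031,-0.0247,0,0,0,0,-1],
    [0.031,-0.0247,0,0,0,0,-1],
    [0.031,-0.0247,0,0,0,0,-1],
    [0.031,-0.0247,0,0,0,0,-1],
    [0,0,0,0,0,0,-1],
    [0,0,0,0,0,0,-1]
  ],
  "force": 20
}}

```text
time_s: 1.77
ee_pos: [0.6152, -0.114, 0.2042]
eef_rot: [-3.141, 0.002, 0.048]
force: [-1.1, -0.8, -0.9]
grip_width: 0.0939
grip_force: 0.0
```

>>> {"api": "play_rows", "payload": {
  "commands": [
    [0.022,-0.0166,0,0,0,0,-1],
    [0.022,-0.0166,0,0,0,0,-1],
    [0.022,-0.0166,0,0,0,0,-1],
    [0.022,-0.0166,0,0,0,0,-1],
    [0,0,0,0,0,0,-1],
    [0,0,0,0,0,0,-1],
    [0,0,0,0,0,0,-1]
  ]
}}

```text
time_s: 2.35
ee_pos: [0.6988, -0.0465, 0.2054]
eef_rot: [3.141, 0.001, 0.044]
force: [0.1, -0.5, 0.2]
grip_width: 0.0941
grip_force: 0.0
```

Run:
```python
from h import *
b=snap('side','s1.png')[120:250,150:280]
cv2.imwrite('pics/s1c.png',cv2.resize(np.clip(b*1.3,0,255).astype('uint8'),None,fx=4.5,fy=4.5,interpolation=cv2.INTER_CUBIC))
o=ctrl.get_obs(); print(o['ee_pos'],o['eef_rot'])
```

```text
[ 0.69883302 -0.04659439  0.20570575] [3.14144622e+00 1.34127252e-04 4.37208398e-02]
```

View pics/s1c.png

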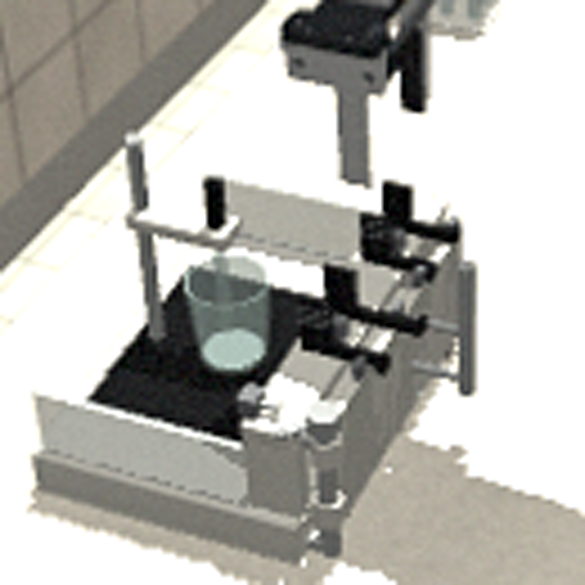

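The gripper hangs over catch 1, with the near finger tip at crop (355,180) and the catch 1 ear top at (397,182). Next I'll descend and squeeze.

>>> {"api": "play_rows", "payload": {
  "commands": [
    [0.001,-0.003,0.013,0,0,0,-1],
    [0,0,0.013,0,0,0,-1],
    [0,0,0.013,0,0,0,-1],
    [0,0,0.013,0,0,0,-1],
    [0,0,0.013,0,0,0,-1],
    [0,0,0.0125,0,0,0,-1],
    [0,0,0,0,0,0,-1],
    [0,0,0,0,0,0,-1]
  ]
}}

```text
time_s: 3.07
ee_pos: [0.7002, -0.0421, 0.1272]
eef_rot: [-3.141, 0.001, 0.045]
force: [-0.0, 0.1, 0.6]
grip_width: 0.0939
grip_force: 0.0
```

>>> {"api": "play_rows", "payload": {
  "commands": [
    [0,0,0,0,0,0,1],
    [0,0,0,0,0,0,1],
    [0,0,0,0,0,0,1],
    [0,0,0,0,0,0,1],
    [0,0,0,0,0,0,1],
    [0,0,0,0,0,0,1],
    [0,0,0,0,0,0,1],
    [0,0,0,0,0,0,1],
    [0,0,0,0,0,0,1],
    [0,0,0,0,0,0,1],
    [0,0,0,0,0,0,1],
    [0,0,0,0,0,0,1]
  ],
  "force": 20
}}

```text
time_s: 4.07
ee_pos: [0.7007, -0.0448, 0.1282]
eef_rot: [3.138, -0.001, 0.044]
force: [1.8, -15.3, 0.1]
grip_width: 0.0258
grip_force: 20.0
```

Run:
```python
from h import *
b=snap('side','s2.png')[120:250,150:280]
cv2.imwrite('pics/s2c.png',cv2.resize(np.clip(b*1.3,0,255).astype('uint8'),None,fx=4.5,fy=4.5,interpolation=cv2.INTER_CUBIC))
```

```text
(no output)
```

View pics/s2c.png

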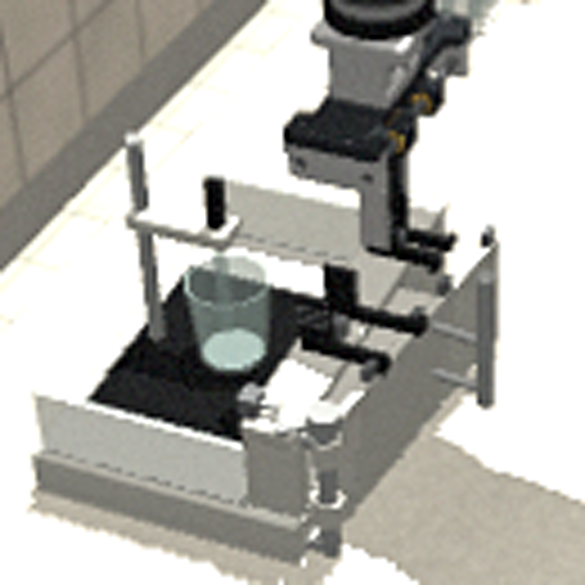

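The gate has sprung out onto its safety catch: the post moved from crop (467,265) to (487,285). Now catch 2.

>>> {"api": "play_rows", "payload": {
  "commands": [
    [0,0,0,0,0,0,-1],
    [0,0,0,0,0,0,-1],
    [0,0,0,0,0,0,-1],
    [0,0,0,0,0,0,-1],
    [0,0,0,0,0,0,-1],
    [0,0,0,0,0,0,-1],
    [0,0,0,0,0,0,-1],
    [0,0,0,0,0,0,-1],
    [0,0,-0.015,0,0,0,-1],
    [0,0,-0.015,0,0,0,-1],
    [0,0,-0.02,0,0,0,-1],
    [0,0,0,0,0,0,-1],
    [0,-0.026,0,0,0,0,-1],
    [0,-0.026,0,0,0,0,-1],
    [0,-0.026,0,0,0,0,-1],
    [0,-0.026,0,0,0,0,-1],
    [0,0,0,0,0,0,-1],
    [0,0,0,0,0,0,-1]
  ]
}}

```text
time_s: 5.62
ee_pos: [0.6955, 0.0631, 0.1771]
eef_rot: [-3.141, 0.001, 0.047]
force: [-0.1, -0.1, 0.2]
grip_width: 0.0938
grip_force: 0.0
```

>>> {"api": "play_rows", "payload": {
  "commands": [
    [0,0.0035,0,0,0,0,-1],
    [0,0,0.0125,0,0,0,-1],
    [0,0,0.0125,0,0,0,-1],
    [0,0,0.0125,0,0,0,-1],
    [0,0,0.0115,0,0,0,-1],
    [0,0,0,0,0,0,-1],
    [0,0,0,0,0,0,1],
    [0,0,0,0,0,0,1],
    [0,0,0,0,0,0,1],
    [0,0,0,0,0,0,1],
    [0,0,0,0,0,0,1],
    [0,0,0,0,0,0,1],
    [0,0,0,0,0,0,1],
    [0,0,0,0,0,0,1],
    [0,0,0,0,0,0,1],
    [0,0,0,0,0,0,1],
    [0,0,0,0,0,0,1],
    [0,0,0,0,0,0,1]
  ],
  "force": 20
}}

```text
time_s: 7.12
ee_pos: [0.696, 0.0594, 0.1292]
eef_rot: [-3.14, -0.001, 0.046]
force: [0.3, 7.6, 1.8]
grip_width: 0.0258
grip_force: 20.0
```

>>> {"api": "play_rows", "payload": {
  "commands": [
    [0,0,0,0,0,0,-1],
    [0,0,0,0,0,0,-1],
    [0,0,0,0,0,0,-1],
    [0,0,0,0,0,0,-1],
    [0,0,0,0,0,0,-1],
    [0,0,0,0,0,0,-1],
    [0,0,0,0,0,0,-1],
    [0,0,0,0,0,0,-1],
    [0,0,-0.02,0,0,0,-1],
    [0,0,-0.02,0,0,0,-1],
    [0,0,-0.02,0,0,0,-1],
    [0,0,-0.015,0,0,0,-1],
    [0,0,0,0,0,0,-1],
    [0,0,0,0,0,0,-1]
  ]
}}

```text
time_s: 8.28
ee_pos: [0.696, 0.0582, 0.204]
eef_rot: [3.142, -0.001, 0.045]
force: [-0.5, -0.2, -1.9]
grip_width: 0.0943
grip_force: 0.0
```

Run:
```python
from h import *
b=snap('side','s3.png')[120:250,150:280]; snap('top','t3.png')
cv2.imwrite('pics/s3c.png',cv2.resize(np.clip(b*1.3,0,255).astype('uint8'),None,fx=4.5,fy=4.5,interpolation=cv2.INTER_CUBIC))
y=.045
R=lambda a:np.array([[np.cos(a),-np.sin(a)],[np.sin(a),np.cos(a)]])
H=np.array([.781,.0285])+R(y)@[-.12,.125]
for a in(.15,.45,.6,1.0,1.35,1.4):
    p=H+R(y-a)@[-.045,-.14]; u=proj('side',[[*p,.165]])[0]
    print(a,H,p,u,(u-[150,120]+.5)*4.5-.5)
```

```text
0.15 [0.65549838 0.14797528] [0.59607321 0.01346264] [258.32481247 181.57231311] [489.2116561  278.82540899]
0.45 [0.65549838 0.14797528] [0.55897614 0.03703179] [266.68896195 189.20590043] [526.85032878 313.17655194]
0.6 [0.65549838 0.14797528] [0.5434808  0.05270167] [269.54132933 193.65234424] [539.68598197 333.18554909]
1.0 [0.65549838 0.14797528] [0.51522206 0.10384417] [271.9886539  206.81322183] [550.69894253 392.40949823]
1.35 [0.65549838 0.14797528] [0.50859417 0.15462016] [267.34598247 218.65363436] [529.8069211  445.69135462]
1.4 [0.65549838 0.14797528] [0.50910987 0.16195401] [266.15525859 220.27353436] [524.44866367 452.98090461]
```

View pics/s3c.png

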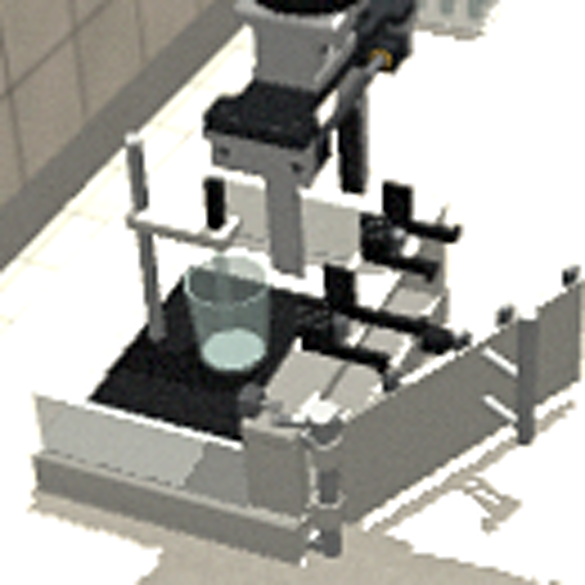

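The gate now rests ajar: the post top at crop (527,311) matches the prediction for 0.45 rad of (527,313). I'll go to the post at (0.559, 0.037), turning the tool so the fingers close across the gate.

>>> {"api": "play_rows", "payload": {
  "commands": [
    [-0.0276,0.003,0,0,0,0,-0.05],
    [-0.0276,0.003,0,0,0,0,-0.05],
    [-0.0276,0.003,0,0,0,0,-0.05],
    [-0.0276,0.003,0,0,0,0,-0.05],
    [-0.0276,0.003,0,0,0,0,-0.05],
    [0,0,0,0,0,-7.13,-0.05],
    [0,0,0,0,0,-7.13,-0.05],
    [0,0,0,0,0,-7.13,-0.05],
    [0,0,0,0,0,-7.13,-0.05],
    [0,0,0,0,0,-7.13,-0.05],
    [0,0,0,0,0,-7.13,-0.05],
    [0,0,0,0,0,-7.13,-0.05],
    [0,0,0,0,0,-7.13,-0.05],
    [0,0,0,0,0,-7.13,-0.05],
    [0,0,0,0,0,0,-0.05],
    [0,0,0,0,0,0,-0.05],
    [0,0,0,0,0,0,-0.05]
  ],
  "force": 30
}}

```text
time_s: 9.8
ee_pos: [0.5585, 0.0371, 0.2033]
eef_rot: [-3.141, 0.0, 1.161]
force: [-0.1, 0.1, -0.0]
grip_width: 0.0494
grip_force: 0.0
```

>>> {"api": "play_rows", "payload": {
  "commands": [
    [0,0,0.014,0,0,0,-0.05],
    [0,0,0.014,0,0,0,-0.05],
    [0,0,0.014,0,0,0,-0.05],
    [0,0,0.014,0,0,0,-0.05],
    [0,0,0.014,0,0,0,-0.05],
    [0,0,0,0,0,0,-0.05],
    [0,0,0,0,0,0,1],
    [0,0,0,0,0,0,1],
    [0,0,0,0,0,0,1],
    [0,0,0,0,0,0,1],
    [0,0,0,0,0,0,1],
    [0,0,0,0,0,0,1],
    [0,0,0,0,0,0,1],
    [0,0,0,0,0,0,1]
  ],
  "force": 30
}}

```text
time_s: 10.97
ee_pos: [0.5589, 0.037, 0.1343]
eef_rot: [3.141, -0.0, 1.165]
force: [-0.1, -0.6, 3.0]
grip_width: 0.0131
grip_force: 30.0
```

Run:
```python
from h import *
# circular swing: constant tool-frame step for a turn of step s per row, yaw tool = gate + pi/2
o=ctrl.get_obs(); p=o['ee_pos'][:2]; yaw=o['eef_rot'][2]; H=np.array([.6555,.148])
t=np.array([np.cos(yaw),np.sin(yaw)]); u=np.array([np.sin(yaw),-np.cos(yaw)])
r=p-H; print('rel tool',r@t,r@u,np.hypot(*r),yaw)
for deg in(2,3):
    s=np.radians(deg); c=np.array([[np.cos(s),np.sin(s)],[-np.sin(s),np.cos(s)]]); d=c@r-r
    print(deg,d@t,d@u)
```

```text
rel tool -0.14007243970477595 -0.044956125700686196 0.14710996432214915 1.1650675279477132
2 0.0016542745062858028 -0.004861071590485106
3 0.002544786237980835 -0.007269214267389742
```

>>> {"api": "play_rows", "payload": {
  "commands": [
    [0.00223,-0.00643,0,0,0,2.65,1],
    [0.00223,-0.00643,0,0,0,2.65,1],
    [0.00223,-0.00643,0,0,0,2.65,1],
    [0.00223,-0.00643,0,0,0,2.65,1],
    [0.00223,-0.00643,0,0,0,2.65,1],
    [0.00223,-0.00643,0,0,0,2.65,1],
    [0.00223,-0.00643,0,0,0,2.65,1],
    [0.00223,-0.00643,0,0,0,2.65,1],
    [0.00223,-0.00643,0,0,0,2.65,1],
    [0.00223,-0.00643,0,0,0,2.65,1]
  ],
  "force": 30
}}

```text
time_s: 11.8
ee_pos: [0.5193, 0.0918, 0.1343]
eef_rot: [3.141, 0.0, 0.7]
force: [-1.1, -2.3, 3.4]
grip_width: 0.0136
grip_force: 30.0
```

>>> {"api": "play_rows", "payload": {
  "commands": [
    [0.00223,-0.00643,0,0,0,2.65,1],
    [0.00223,-0.00643,0,0,0,2.65,1],
    [0.00223,-0.00643,0,0,0,2.65,1],
    [0.00223,-0.00643,0,0,0,2.65,1],
    [0.00223,-0.00643,0,0,0,2.65,1],
    [0.00223,-0.00643,0,0,0,2.65,1],
    [0.00223,-0.00643,0,0,0,2.65,1],
    [0.00223,-0.00643,0,0,0,2.65,1],
    [0.00223,-0.00643,0,0,0,2.65,1],
    [0.00223,-0.00643,0,0,0,2.65,1],
    [0,0,0,0,0,0,1],
    [0,0,0,0,0,0,1],
    [0,0,0,0,0,0,1],
    [0,0,0,0,0,0,1],
    [0,0,0,0,0,0,1],
    [0,0,0,0,0,0,1]
  ]
}}

```text
time_s: 13.13
ee_pos: [0.5086, 0.1579, 0.1343]
eef_rot: [3.141, -0.0, 0.242]
force: [-2.0, -2.8, 5.6]
grip_width: 0.0131
grip_force: 30.0
```

Run:
```python
from h import *
b=snap('side','s4.png')[100:300,130:330]
cv2.imwrite('pics/s4c.png',cv2.resize(np.clip(b*1.3,0,255).astype('uint8'),None,fx=2.9,fy=2.9,interpolation=cv2.INTER_CUBIC))
o=ctrl.get_obs(); r=o['ee_pos'][:2]-[.6555,.148]
a0=np.arctan2(-.14,-.045)+.045; print('gate angle',(a0-np.arctan2(r[1],r[0]))%(2*np.pi),np.hypot(*r),o['force'],o['grip_width'],np.abs(o['joint_vel']).max())
```

```text
gate angle 1.3724408445393061 0.1472192983310805 [-2.39700783 -2.46865862  5.73601906] 0.013204014627238192 0.0016008755377553239
```

View pics/s4c.png

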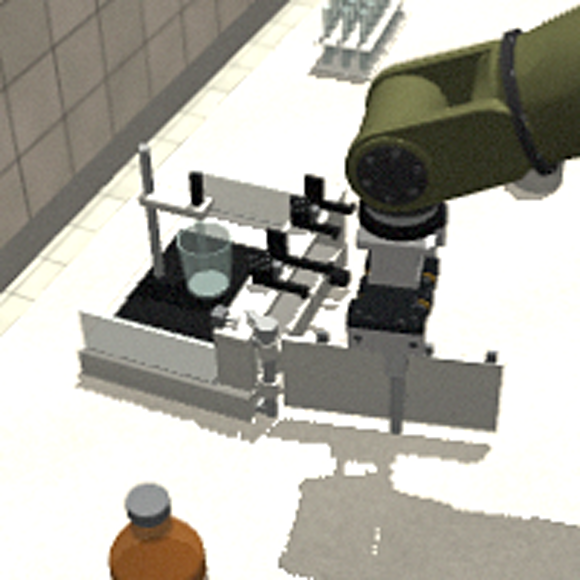

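The gate stands nearly square to the bay's front at about 1.37 rad. The gripper is on the post at crop (397,370), and the beaker and bottle are undisturbed. Handing in.

```bash
python3 -c "
from station import ctrl
print(ctrl.hand_in())"
```

```text
the job is handed in; nothing more can be done
None
```

The gate is held wide open by the gripper on the post at about 1.37 rad, after squeezing catch 1 then catch 2, with nothing else touched as far as I could see (the jar was not re-checked by camera); the job is handed in, no verdict was returned.

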